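Slide the collared base under the bonding jig's bridge and bolt it in

TASK

Push the grey rectangular base with the round collar flat along the bench into the bonding jig, under the low bridge, until it is fully home against the stop at the back; then push the jig's slide bolt fully in so that it closes the mouth behind the base. Only push with the fingers: never lift, carry or tip the base, and leave the other things on the bench where they are. Let go of everything at the end.

Things in the scene. Friction and masses are not known exactly. Their poses are not given: they have to be found in the camera images.
- base: the part to slide: grey plastic plate (all sizes in mm), 80 along its x, 100 along its y, 10 thick, with an open ring collar (56 outside diameter, 16 high) upright in the middle of its top; 26 high in all, 0.15 to 0.31 kg. Lies flat and loose. Origin: centre of its underside, z up. Starts 135 to 155 mm before the jig's origin (jig -x), up to 65 mm to either side, up to 0.45 rad out of square
- jig: bonding jig (sizes in mm) fixed on the bench, open to the robot's side, with no floor. Origin: on the bench under the middle of the bridge; z up, x from the mouth to the stop. Two aluminium rails along x, inner faces at y = +54 and -54, x = -25 to 45, 18 high. The home base has its origin at the jig's origin, square with it, its rear edge at x = -40, 20 mm before the bridge; half a turn does not matter
- jig_mouth (a point): middle of the jig's mouth, at x = -43 in the jig's frame, on the bench: here the ends of the flares that lead in to the rails stand at |y| = 63 to 71, narrowing to the rails at x = -25, 18 high
- jig_stop (a point): top of the middle of the aluminium stop's front face, at x = +40 in the jig's frame; the stop is 18 high and rigid
- jig_bridge (a point): middle of the underside of the dark steel bridge, 32 above the bench; the bridge spans the rails, x = -20 to +20, its top 46 high, with a black knob (radius 14, up to 67 high) on its middle
- jig_guide (a point): middle of the top of the bolt's fixed dark steel guide, which fills x = -68 to -36, y = 73 to 107 in the jig's frame, 26 high
- bolt (a joint): slide bolt of the jig, 0 = drawn back, 0.040 m = fully in (hard stop); starts at 0 to 0.006, slides to the jig's -y. Steel bar, x = -58 to -46 in the jig's frame, z 3 to 17; tip at y = 64 drawn back, 24 fully in, where it bars the way out 6 mm behind the home base. About 2 N of friction; stays where it is left
- bolt_end (a point): centre of the outer face of the bolt's push plate (30 wide along the jig's x, 8 thick, 2 to 36 above the bench). The face looks to the jig's +y; push it to -y. The point is 19 above the bench, at x = -52, y = 152 mm minus the joint value, in the jig's frame
- nut: bystander: grey plastic ring nut, 48 across, bore 32, 22 high, lying flat beside the jig; origin at the centre of its underside
- cap: bystander: small white plastic end cap, 40 across, 26 high; origin at the centre of its underside
- driver: bystander: screwdriver lying on the bench, 170 long
- disc: bystander: orange plastic washer disc, 76 across, bore 24, 8 thick, lying flat; origin at the centre of its underside
- roundel: bystander: plain round grey plastic disc, 84 across, 10 thick, lying flat; origin at the centre of its underside
- valve: bystander: small white ball valve with a red cross handle, 66 long, 55 high; origin at the centre of its underside
- cartridge: bystander: closed white sealant cartridge lying behind the jig, 48 thick, 200 long along its y; origin under its centre
Things that resemble listed ones, but are neither listed nor needed, are in the scene too. Leave any blue, orange or yellow look-alike of the base alone.

How it is judged:
On the way, in this order (a step that is already met when the one before it is completed fails the run):
1. the base is flat and fully home in the jig, under the bridge and against the stop, the bolt not yet across (x of base in the frame of jig between -0.007 and 0.005 m and y of base in the frame of jig between -0.007 and 0.007 m and angle between the x axis of base and the x axis of jig, either way round below 0.12 rad and angle between base's own z axis and vertical below 0.04 rad and height (world z) of base below 0.004 m and value of joint bolt below 0.012 m), for 0.2 s.
2. the bolt is pushed in behind it (x of base in the frame of jig between -0.007 and 0.005 m and y of base in the frame of jig between -0.007 and 0.007 m and angle between the x axis of base and the x axis of jig, either way round below 0.12 rad and angle between base's own z axis and vertical below 0.04 rad and height (world z) of base below 0.004 m and value of joint bolt above 0.034 m), for 0.2 s.
At the end, for the whole second after the job is handed in: The base lies flat and at rest on the bench under the bridge, its origin within 7 mm short of (5 mm past) lengthwise and 7 mm sideways of the jig's origin, square within 0.12 rad, and the bolt is in by at least 34 of its 40 mm (all of step 2 and linear speed of base below 0.01 m/s); the robot touches nothing.
It fails at once if the base is tipped by more than 0.15 rad (angle between base's own z axis and vertical above 0.15 rad).
It fails at once if the base is lifted off the bench (height (world z) of base above 0.009 m).
It fails at once if another thing on the bench is moved by more than 30 mm (distance of any of nut, cap, driver, disc, roundel, valve, cartridge from where it was at the start of the episode above 0.03 m).
It also fails if it takes over 66 s, if anything falls off the work surface, if the arm or the gripper's body presses on something with over 40 N, if the wrist force passes 120 N, or if a joint passes its speed limit or range.

ROBOT

A 6-joint arm with a two-finger parallel gripper is mounted at the origin on the work surface. World frame = base frame: x ahead of the robot, y to its left, z up, the work surface at z = 0. Lengths are in m, angles in rad, forces in N, time in s.
With the tool pointing down it reaches from about 0.25 to 0.775 m from the base axis. Payload 8.9 kg.
Tool frame: the origin (TCP) lies on the centre line of the jaws, within the pads' length; the fingertips stand 25 mm ahead of it and the grasp point (between the pads) lies 6 mm ahead of it (manip.tip_extent is the distance from the TCP to the fingertips, in m); z points along the fingers, y is the line along which they close (so a half turn about z gives the same grasp; the last joint's range is limited). The gripper opens to 85 mm and grips with 20 to 120 N. Pads are 22 mm wide; open, the fingers measure 114 mm over their backs; the gripper's body (76 mm by 85 mm) begins 54 mm behind the grasp point. The pads swing forward as they close: fully open they stand 13 mm farther back than shut.
Start: joints at [-0.139, 0.291, -0.153, 1.127, 0, 1.431], TCP at [0.525, 0, 0.256] pointing down, gripper open.
Joint ranges: [-2.52, 2.52], [-0.91, 1.74], [-1.3, 1.37], [-1.96, 2.02], [-1.52, 1.47], [-3.14, 3.14]. Speed limits (rad/s): [2.22, 2.22, 2.79, 3.14, 3.14, 3.14].

INTERFACE

Orientations are given as a unit quaternion [x, y, z, w].
In Python, from station import manip, camera, order, spotter gives the robot as it stands. The module is installed in compiled form; this text tells all that it offers.
- The arm moves only by the tool arm_command, never from a script. Its argument "plan" is a list of rows, each a list of 4 numbers: the shift along the world's x, y, z in m, then the turn about the world's z in rad. In form: [[dx, dy, dz, roll], ...]. A call has 1 to 10 rows; each row is the pose to reach, as a shift and turn from the pose commanded when the call began; what a row does not reach only later rows make up. A row lasts 1/12 s, in which the tool goes at most 41.7 mm and 7.16 degrees, less where a joint would pass 70% of its speed; a pose out of reach is approached as far as the arm can. A call with a gripper value outside its range is refused whole. "grip" is the finger opening in m, from 0 to 0.0854, set as the call begins (left out, the last holds). The fingers move at their own pace and stop on an object; the grip force is fixed at half the most. Time passes only in rows, so rows that repeat a pose let the fingers close. It gives the time, the measured TCP pose, the force, the opening and the grip force at its end, in the units of the state.
- manip.sense(): the state, without advancing time (a new reading comes with each control period).
- camera(name): name is "scene" or "side" or "wrist"; returns a dict with "color" (420x560x3 uint8, blue, green, red), "range_z" (420x560 float32, m along the optical axis (not along the pixel's ray), 0 where there is no reading), "camera_matrix" (3x3 intrinsics, pixels), "world_from_camera" (4x4, takes a point from camera to world coordinates). Camera axes: x right, y up, looking along -z (the intrinsics and any distortion apply to the point x, -y, -z); pixel columns grow to the right and rows downward; lengths in m; the calibration is good to about 2 mm. A picture is of the moment at which its call begins.
- order.job_done(): hands the job in; it is judged then, once.
Trained networks look in a picture, given as the dict that the camera call returned (one of the last four; its "shot" number tells which), for a name from the list of things; names that differ only in an ending like _2 or _b are one class to them, and where a whole thing is asked for, a point or a joint stands for the part that bears it (a point fixed in the world has none). Each returns a list of dicts, best first, with "conf" (0 to 1); they miss things now and then, are a little off and sometimes report something else, mostly with a low value. They report only what shows in the picture. A call takes as long as a camera call. They do not tell look-alikes from the thing itself.
- spotter.find_in(picture, thing): "at" ([row, column] in pixels, amid what is visible of it).
- spotter.tip_of(picture, thing): "at" ([row, column] in pixels: a listed point, or the origin of a listed thing).
The state is a dict: "time": time; "q": joint angles; "dq": joint speeds; "joint_torque": joint torques, N m; "ee_pos": TCP position; "tcp_rot": TCP orientation; "contact_force": force on the tool from outside, world axes, zero at the start; "torque": the same for the moment, N m; "grip_width": opening from 0.0 (shut) to 1.0 (fully open); "gripper_force": force on a finger pad.
Only numpy, scipy, OpenCV 4.12 (cv2) and the standard library are available. Lean on these libraries where they do the work, as an engineer would, in place of code of your own. Each camera call takes 0.05 s, during which the arm holds its last target. There are 200 camera calls.

## Working session

There is one attempt and no reset: what is moved stays moved. The work goes in short steps, Python scripts to look and compute and a tool call to move; the robot and the scene stay as the last step left them, time stands still between calls to the robot, and variables do not carry over. Pictures are saved under pics/ and viewed, at most 10 in all, crops included, and the job is handed in when it is done.

Besides the shell and the picture viewer there is one more tool, called as name(argument=value, ...), one argument or row to a line, values as JSON. arm_command: Moves the arm, as the interface text tells. Its arguments: {"type":"object","properties":{"plan":{"type":"array","items":{"type":"array","items":{"type":"number"}}},"grip":{"type":"number"}},"required":["plan"]}

```bash
mkdir -p pics; cat > h.py <<'E'
import numpy as np, cv2
from station import manip, camera, order, spotter
def w(p,rc,z=None):
    K=p["camera_matrix"];T=p["world_from_camera"];r,c=rc
    d=np.array([(c-K[0,2])/K[0,0],-(r-K[1,2])/K[1,1],-1.0])
    if z is None:
        ri,ci=int(round(r)),int(round(c)); s=p["range_z"][ri,ci]
    else:
        D=T[:3,:3]@d; s=(z-T[2,3])/D[2]
    return T[:3,:3]@(d*s)+T[:3,3]
def cloud(p):
    K=p["camera_matrix"];T=p["world_from_camera"];s=p["range_z"]
    r,c=np.mgrid[:s.shape[0],:s.shape[1]]
    P=np.stack([(c-K[0,2])/K[0,0]*s,-(r-K[1,2])/K[1,1]*s,-s],-1)
    return P@T[:3,:3].T+T[:3,3]
E
python3 - <<'E'
from h import *
for n in ["scene","side"]:
    p=camera(n); cv2.imwrite(f"pics/{n}0.png",p["color"]); print(n,p["world_from_camera"][:3,3].round(3), [k for k in p])
    for t,z in [("base",0),("jig",0),("jig_mouth",0),("jig_stop",.018),("jig_bridge",.032),("jig_guide",.026),("bolt_end",.019)]:
        for o in spotter.tip_of(p,t)[:4]: print(t,np.round(o["at"]),round(o["conf"],2),w(p,o["at"],z).round(3),w(p,o["at"]).round(3))
E
```

```text
scene [ 1.187 -0.343  0.873] ['color', 'range_z', 'camera_matrix', 'world_from_camera', 'shot']
base [261.  98.] 0.94 [ 0.501 -0.396  0.   ] [ 0.52  -0.395  0.024]
base [207. 241.] 0.93 [ 0.517 -0.067 -0.   ] [ 0.536 -0.075  0.025]
base [209. 320.] 0.63 [0.611 0.09  0.   ] [0.634 0.072 0.035]
base [168. 204.] 0.6 [ 0.361 -0.092 -0.   ] [ 0.385 -0.099  0.025]
jig [254. 269.] 0.86 [ 0.662 -0.071  0.   ] [ 0.663 -0.071  0.001]
jig_stop [232. 154.] 0.72 [ 0.503 -0.268  0.018] [ 0.488 -0.266 -0.001]
jig_stop [261. 276.] 0.7 [ 0.696 -0.074  0.018] [ 0.686 -0.069  0.001]
jig_stop [251. 268.] 0.53 [ 0.667 -0.076  0.018] [ 0.657 -0.071  0.002]
jig_bridge [244. 318.] 0.74 [0.711 0.02  0.032] [0.706 0.024 0.022]
jig_bridge [247. 266.] 0.73 [ 0.663 -0.079  0.032] [ 0.672 -0.083  0.047]
jig_guide [214. 300.] 0.73 [0.617 0.031 0.026] [0.617 0.031 0.025]
bolt_end [300. 170.] 0.73 [ 0.676 -0.298  0.019] [ 0.679 -0.298  0.023]
bolt_end [212. 320.] 0.64 [0.629 0.076 0.019] [0.635 0.071 0.027]
side [0.233 0.634 0.63 ] ['color', 'range_z', 'camera_matrix', 'world_from_camera', 'shot']
base [235. 316.] 0.82 [ 0.513 -0.068  0.   ] [ 0.501 -0.038  0.027]
base [244. 391.] 0.8 [ 0.359 -0.111  0.   ] [ 0.357 -0.096  0.013]
base [161. 372.] 0.72 [ 0.502 -0.422  0.   ] [ 0.491 -0.376  0.027]
base [299. 338.] 0.63 [0.403 0.085 0.   ] [0.4   0.093 0.01 ]
jig [215. 262.] 0.63 [ 0.654 -0.076  0.   ] [ 0.654 -0.077 -0.001]
jig_mouth [220. 276.] 0.91 [ 0.616 -0.074  0.   ] [ 0.616 -0.075 -0.   ]
jig_stop [201. 247.] 0.96 [ 0.699 -0.088  0.018] [ 0.676 -0.054  0.047]
jig_bridge [207. 257.] 0.66 [ 0.657 -0.063  0.032] [ 0.646 -0.045  0.048]
jig_guide [234. 253.] 0.78 [0.621 0.018 0.026] [0.619 0.021 0.029]
bolt_end [254. 236.] 0.53 [0.625 0.08  0.019] [0.624 0.081 0.021]
```

View pics/scene0.png

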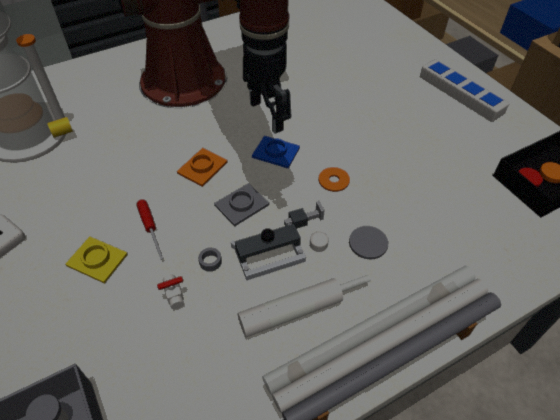

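View pics/side0.png

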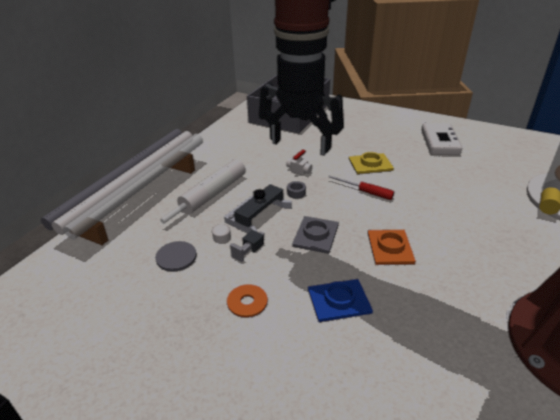

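The base candidates in the scene picture are grey (207,241), blue (152,277), orange (165,203) and yellow (258,97). Only the grey one in front of the jig mouth fits. I'll confirm it in a crop and fit the poses from the depth cloud.

```bash
cat >> h.py <<'E'
def rect(P,M):
    q=P[M][:,:2].astype(np.float32); return [np.round(a,4) for a in cv2.minAreaRect(q)], len(q)
def grey(p): 
    c=p["color"].astype(int); return (c.max(-1)-c.min(-1)<35)
E
python3 - <<'E'
from h import *
ims=[]
for n in ["scene","side","wrist"]:
    p=camera(n); P=cloud(p); x,y,z=P[...,0],P[...,1],P[...,2]; g=grey(p)
    print(n, "noise", np.std(z[(abs(z)<.006)]).round(4))
    b=(abs(x-.517)<.08)&(abs(y+.068)<.08)
    print("plate",rect(P,b&g&(z>.005)&(z<.015)),"collar",rect(P,b&g&(z>.021)&(z<.03)))
    j=(abs(x-.66)<.05)&(abs(y+.075)<.09)
    print("bridge",rect(P,j&(z>.041)&(z<.05)),"knob",rect(P,j&(z>.06)&(z<.075)))
    gd=(abs(x-.62)<.04)&(abs(y-.03)<.04)
    print("guide",rect(P,gd&(z>.022)&(z<.030)))
    be=(abs(x-.63)<.04)&(abs(y-.08)<.03)
    print("plate end",rect(P,be&(z>.025)&(z<.04)))
    if n=="scene": ims.append(cv2.resize(p["color"][170:290,180:380],(800,480),interpolation=cv2.INTER_CUBIC))
    if n=="wrist": cv2.imwrite("pics/wrist0.png",p["color"])
cv2.imwrite("pics/crop.png",ims[0])
E
```

```text
scene noise 0.0018
plate ([array([ 0.513 , -0.0659]), array([0.1234, 0.1166]), np.float64(78.4676)], 967) collar ([array([ 0.5141, -0.0632]), array([0.0546, 0.0534]), np.float64(39.4877)], 179)
bridge ([array([ 0.6564, -0.0717]), array([0.132 , 0.0439]), np.float64(81.7562)], 949) knob ([array([ 0.6556, -0.0719]), array([0.0245, 0.0282]), np.float64(61.2968)], 132)
guide ([array([0.6184, 0.0248]), array([0.0337, 0.0341]), np.float64(79.303)], 190)
plate end ([array([0.626 , 0.0763]), array([0.0084, 0.0313]), np.float64(83.2436)], 65)
side noise 0.0013
plate ([array([ 0.5077, -0.0517]), array([0.0988, 0.1323]), np.float64(8.2918)], 872) collar ([array([ 0.5133, -0.0616]), array([0.0542, 0.0544]), np.float64(19.5469)], 211)
bridge ([array([ 0.6565, -0.0706]), array([0.1351, 0.0433]), np.float64(81.3302)], 626) knob ([array([ 0.6554, -0.07  ]), array([0.0247, 0.0248]), np.float64(27.7785)], 100)
guide ([array([0.6321, 0.0192]), array([0.0405, 0.0688]), np.float64(67.2306)], 221)
plate end ([array([0.6261, 0.0771]), array([0.0099, 0.0303]), np.float64(80.1229)], 96)
wrist noise 0.0008
plate ([array([ 0.5121, -0.0638]), array([0.0801, 0.1006]), np.float64(9.9732)], 4917) collar ([array([ 0.5115, -0.0638]), array([0.0544, 0.0553]), np.float64(0.4819)], 812)
bridge ([array([ 0.6551, -0.072 ]), array([0.1322, 0.041 ]), np.float64(81.2701)], 3172) knob ([array([ 0.6549, -0.0715]), array([0.0273, 0.0267]), np.float64(77.6246)], 642)
guide ([array([0.6317, 0.0182]), array([0.0407, 0.071 ]), np.float64(66.1774)], 1155)
plate end ([array([0.6248, 0.0761]), array([0.008 , 0.0303]), np.float64(81.428)], 317)
```

View pics/crop.png

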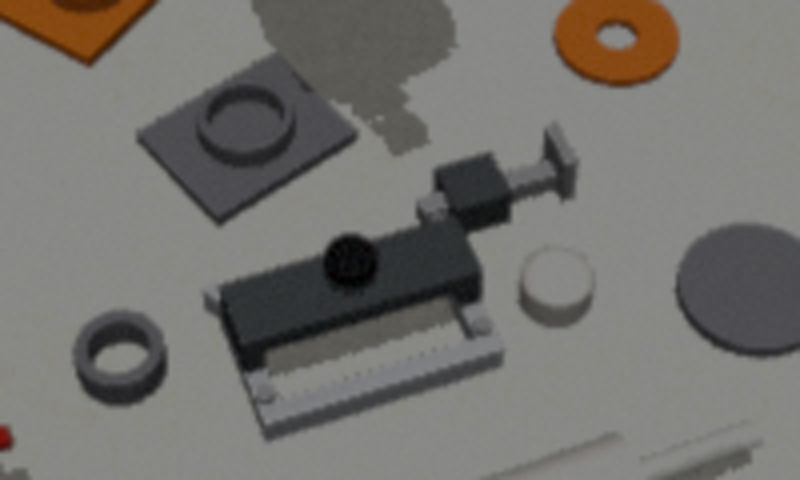

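View pics/wrist0.png

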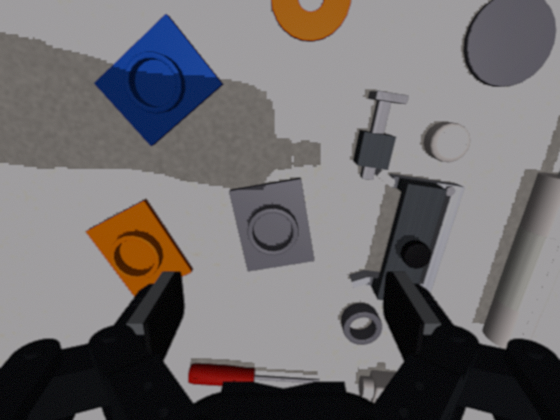

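The crop confirms the grey plate with the open collar, lying before the jig's mouth. In the wrist picture it is at (230,272), with the jig at (240,415), and the fingers close along roughly world x.

Poses from the depth fits:

| Thing | World pose | Yaw (rad) |
|---|---|---|
| Base | (0.512, -0.064) | +0.174 |
| Jig | (0.655, -0.072) | -0.151 |

So the base sits at about (-0.143, -0.013) in the jig frame, turned 0.325 rad, which is within the stated ranges.

```bash
cat >> h.py <<'E'
from scipy.spatial.transform import Rotation as R
JO=np.array([.655,-.0718]); JA=-.151
def rot(a): return np.array([[np.cos(a),-np.sin(a)],[np.sin(a),np.cos(a)]])
def tool():
    s=manip.sense(); y=R.from_quat(s["tcp_rot"]).as_matrix()
    return s, np.arctan2(y[1,1],y[0,1])
E
python3 - <<'E'
from h import *
s,a=tool(); print(s["ee_pos"],"tool y heading",a,s["q"],s["time"],manip.tip_extent)
# base pose along arc in jig frame -> tool pose (gap g behind rear edge)
def tp(x,y,th,g):
    c=JO+rot(JA)@np.array([x,y]); h=th+JA
    return (c-rot(h)@np.array([.040+.011+g,0])).round(4),round(h,3)
L=.078
print("start",tp(-.1426,-.0133,.325,.02))
for u in np.linspace(0,1,7):
    th=.325*(1-u); xs=-.1426+L*u; ys=-.0133+.325*(u-u*u/2)*L
    print(round(xs,4),round(ys,4),tp(xs,ys,th,0))
print(tp(0,0,0,0))
p=camera("wrist");P=cloud(p)
for t in ["nut","disc","cap","driver"]:
    o=spotter.find_in(p,t); print(t,[w(p,k["at"],.01).round(3) for k in o[:2]])
E
```

```text
[5.24980539e-01 9.74356735e-06 2.56295934e-01] tool y heading -1.0388544253184447e-05 [-1.39294272e-01  2.90696018e-01 -1.53430077e-01  1.12670657e+00
  6.09057315e-07  1.43151244e+00] 0.95 0.025
start (array([ 0.4421, -0.0758]), 0.174)
-0.1426 -0.0133 (array([ 0.4618, -0.0723]), np.float64(0.174))
-0.1296 -0.0094 (array([ 0.4748, -0.0677]), np.float64(0.12))
-0.1166 -0.0063 (array([ 0.4879, -0.0638]), np.float64(0.066))
-0.1036 -0.0038 (array([ 0.501 , -0.0606]), np.float64(0.012))
-0.0906 -0.002 (array([ 0.5142, -0.058 ]), np.float64(-0.043))
-0.0776 -0.001 (array([ 0.5274, -0.0562]), np.float64(-0.097))
-0.0646 -0.0006 (array([ 0.5406, -0.055 ]), np.float64(-0.151))
(array([ 0.6046, -0.0641]), -0.151)
nut [array([ 0.622, -0.197,  0.01 ])]
disc [array([0.548, 0.148, 0.01 ])]
cap [array([0.697, 0.034, 0.01 ])]
driver [array([ 0.449, -0.273,  0.01 ])]
```

arm_command(
  plan=[
    [-0.008,-0.008,0,0.125],
    [-0.016,-0.016,0,0.25],
    [-0.024,-0.024,0,0.375],
    [-0.032,-0.032,0,0.5],
    [-0.04,-0.04,0,0.625],
    [-0.048,-0.048,0,0.75],
    [-0.056,-0.056,-0.02,0.875],
    [-0.064,-0.064,-0.04,1.0],
    [-0.07,-0.07,-0.06,1.12],
    [-0.075,-0.0745,-0.08,1.24],
  ],
  grip=0.05,
)

```text
time: 2.03
ee_pos: [0.4496, -0.075, 0.1757]
tcp_rot: [0.162, 0.987, -0.0, 0.0]
contact_force: [-0.1, -0.2, 0.8]
grip_width: 0.588
gripper_force: 0.0
```

arm_command(
  plan=[
    [0,0,-0.02,0.125],
    [0,0,-0.04,0.25],
    [0,0,-0.06,0.375],
    [0,0,-0.075,0.5],
    [0,0,-0.09,0.505],
    [0,0,-0.11,0.505],
    [0,0,-0.125,0.505],
    [0,0,-0.135,0.505],
    [0,0,-0.135,0.505],
  ],
)

```text
time: 2.78
ee_pos: [0.4487, -0.0741, 0.0397]
tcp_rot: [-0.087, 0.996, 0.001, -0.001]
contact_force: [-1.1, 0.6, -1.2]
grip_width: 0.586
gripper_force: 0.0
```

```bash
python3 - <<'E'
from h import *
s,a=tool(); print(s["ee_pos"],a-np.pi/2,s["grip_width"],s["contact_force"],s["q"])
p=camera("side"); cv2.imwrite("pics/s1.png",cv2.resize(p["color"][130:340,200:480],(800,600)))
P=cloud(p);z=P[...,2]
b=(abs(P[...,0]-.45)<.06)&(abs(P[...,1]+.07)<.09)&(z>.0)
E
```

```text
[ 0.44874297 -0.07411228  0.03965763] 0.17413826855658288 0.5861341793490312 [-1.08480262  0.63230705 -1.2430878 ] [-3.24637098e-01  4.19150647e-01 -6.34395922e-01  5.20274225e-01
 -2.64079978e-05 -4.98777227e-01]
```

View pics/s1.png

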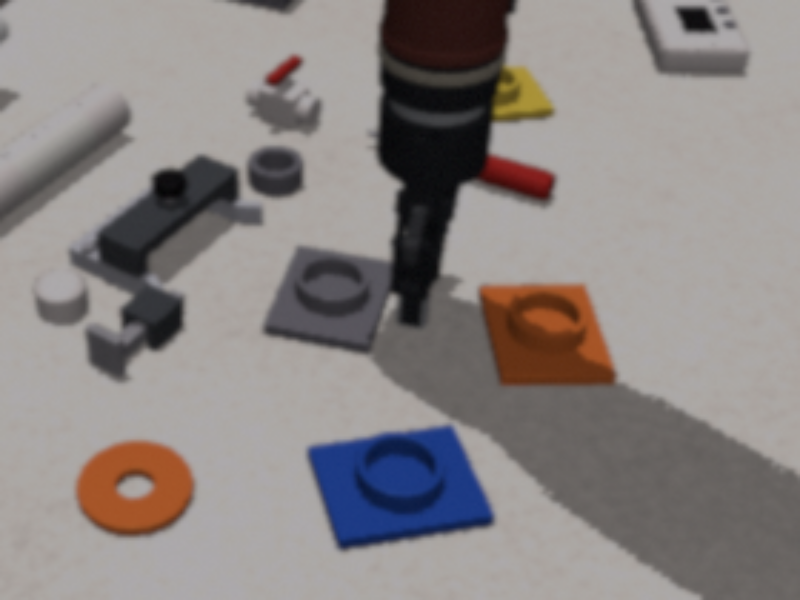

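The finger stands between the grey base and the orange look-alike, clear of both. Next I lower it to plate height.

arm_command(
  plan=[
    [0,0,-0.005,0],
    [0,0,-0.01,0],
    [0,0,-0.012,0],
    [0,0,-0.012,0],
  ],
)

```text
time: 3.17
ee_pos: [0.4499, -0.0745, 0.0292]
tcp_rot: [-0.087, 0.996, 0.0, -0.0]
contact_force: [0.1, -0.3, 0.1]
grip_width: 0.585
gripper_force: 0.0
```

arm_command(
  plan=[
    [0.006,0.001,0,0],
    [0.012,0.002,0,0],
    [0.018,0.0045,0,-0.027],
    [0.025,0.007,0,-0.054],
    [0.031,0.009,0,-0.081],
    [0.038,0.011,0,-0.108],
    [0.0445,0.0125,0,-0.135],
    [0.051,0.014,0,-0.162],
    [0.051,0.014,0,-0.162],
  ],
)

```text
time: 3.92
ee_pos: [0.5026, -0.0603, 0.0296]
tcp_rot: [-0.006, 1.0, -0.0, 0.001]
contact_force: [-0.4, 0.3, -0.4]
grip_width: 0.585
gripper_force: 0.1
```

```bash
cat > look.py <<'E'
from h import *
s,a=tool(); e=rot(-JA)@(s["ee_pos"][:2]-JO)
print("tool jig",e.round(4),(a-np.pi/2-JA).round(3),s["ee_pos"].round(4),s["contact_force"].round(1))
for n in ["scene","side","wrist"]:
    p=camera(n); P=cloud(p); x,y,z=P[...,0],P[...,1],P[...,2]; g=grey(p)
    J=np.einsum("ij,abj->abi",rot(-JA),P[...,:2]-JO)
    Q=np.dstack([J,z])
    b=(J[...,0]>e[0]+.013)&(J[...,0]<-.024)&(abs(J[...,1])<.075)&g
    print(n,"plate",rect(Q,b&(z>.006)&(z<.013)),"collar",rect(Q,b&(z>.022)&(z<.029)))
E
python3 look.py
```

```text
tool jig [-0.1524 -0.0115] 0.163 [ 0.5026 -0.0603  0.0296] [-0.4  0.3 -0.4]
scene plate ([array([-0.0897, -0.0015]), array([0.1057, 0.1457]), np.float64(6.1836)], 923) collar ([array([-0.0936,  0.0171]), array([0.1542, 0.0566]), np.float64(64.5405)], 194)
side plate ([array([-0.0889, -0.0071]), array([0.0936, 0.1395]), np.float64(17.1241)], 535) collar ([array([-0.085 ,  0.0336]), array([0.118 , 0.0552]), np.float64(63.5481)], 137)
wrist plate ([array([-0.1171, -0.0146]), array([0.0497, 0.0848]), np.float64(7.7841)], 5998) collar ([array([-0.1273, -0.0074]), array([0.0313, 0.0521]), np.float64(7.8849)], 1946)
```

```bash
cat > look.py <<'E'
from h import *
import sys
ex=np.array([float(v) for v in sys.argv[1:3]])
s,a=tool(); e=rot(-JA)@(s["ee_pos"][:2]-JO)
print("tool jig",e.round(4),(a-np.pi/2-JA).round(3),s["contact_force"].round(1))
for n in ["scene","side"]:
    p=camera(n); P=cloud(p); z=P[...,2]; g=grey(p)&(p["color"].max(-1)>45)
    J=np.einsum("ij,abj->abi",rot(-JA),P[...,:2]-JO); Q=np.dstack([J,z])
    r=np.linalg.norm(J-ex,axis=-1)
    print(n,"collar",rect(Q,g&(r<.036)&(z>.021)&(z<.03)))
    m=(g&(r<.068)&(z>.006)&(z<.0125)).astype(np.uint8)
    m=cv2.morphologyEx(m,cv2.MORPH_OPEN,np.ones((3,3)))
    print(" plate",rect(Q,m>0))
    cv2.imwrite(f"pics/{sys.argv[3]}_{n}.png",cv2.resize(p["color"][150:290,180:380] if n=="scene" else p["color"][150:290,200:400],(800,560),interpolation=cv2.INTER_CUBIC))
E
python3 look.py -.1 -.003 a
```

```text
tool jig [-0.1537 -0.0119] 0.164 [ 0.1 -0.2 -0.3]
scene collar ([array([-0.1028, -0.0039]), array([0.0535, 0.0564]), np.float64(70.5809)], 173)
 plate ([array([-0.1032, -0.0026]), array([0.0802, 0.1001]), np.float64(9.0297)], 744)
side collar ([array([-0.096 ,  0.0024]), array([0.0389, 0.0565]), np.float64(38.7145)], 142)
 plate ([array([-0.1072,  0.0147]), array([0.0792, 0.067 ]), np.float64(6.3218)], 255)
```

View pics/a_scene.png

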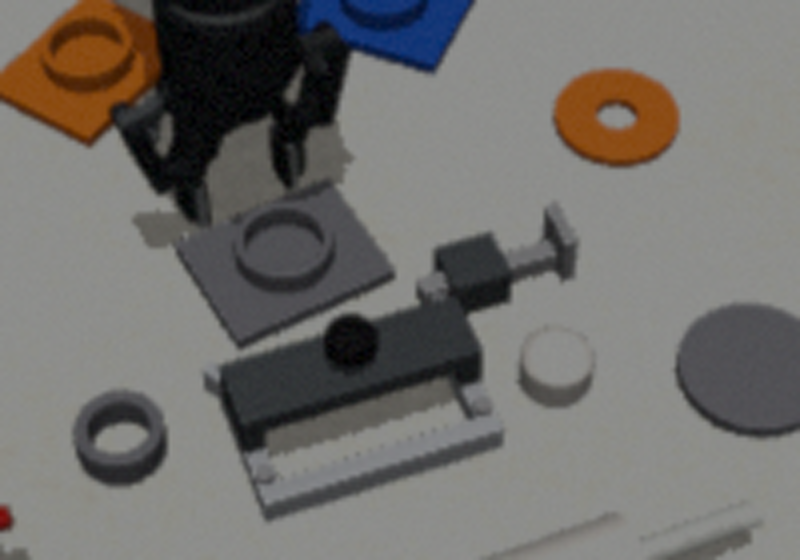

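The picture shows the base at about (262,285), flat against both fingers and nearly in line with the mouth. Measured pose in the jig frame is (-0.103, -0.003) at 0.157 rad, as planned, so I continue the arc.

arm_command(
  plan=[
    [0.0065,0.0013,0,-0.027],
    [0.013,0.0025,0,-0.055],
    [0.02,0.0035,0,-0.082],
    [0.0265,0.0043,0,-0.109],
    [0.033,0.005,0,-0.136],
    [0.0395,0.0055,0,-0.163],
    [0.0395,0.0055,0,-0.163],
  ],
)

```text
time: 4.75
ee_pos: [0.5412, -0.0551, 0.0294]
tcp_rot: [0.076, 0.997, 0.0, 0.0]
contact_force: [-0.0, -0.6, 0.9]
grip_width: 0.59
gripper_force: 0.1
```

```bash
python3 look.py -.063 0 b
```

```text
tool jig [-0.115  -0.0006] -0.001 [-0.  -0.6  0.9]
scene collar ([array([-0.0648, -0.0003]), array([0.0536, 0.0542]), np.float64(15.7148)], 167)
 plate ([array([-0.0759, -0.0001]), array([0.0617, 0.1001]), np.float64(0.0076)], 542)
side collar ([array([-0.0642,  0.0071]), array([0.0551, 0.0449]), np.float64(6.4363)], 95)
 plate ([array([-0.0626,  0.0284]), array([0.0503, 0.0853]), np.float64(57.5058)], 165)
```

arm_command(
  plan=[
    [0.0065,-0.001,0,0],
    [0.013,-0.002,0,0],
    [0.0195,-0.003,0,0],
    [0.026,-0.004,0,0],
    [0.0325,-0.005,0,0],
    [0.039,-0.006,0,0],
    [0.0455,-0.007,0,0],
    [0.052,-0.0079,0,0],
    [0.058,-0.0088,0,0],
    [0.058,-0.0088,0,0],
  ],
)

```text
time: 5.68
ee_pos: [0.6002, -0.0641, 0.0294]
tcp_rot: [0.075, 0.997, -0.0, 0.001]
contact_force: [0.1, -0.4, 0.6]
grip_width: 0.585
gripper_force: 0.0
```

arm_command(
  plan=[
    [0.002,-0.0003,0,0],
    [0.004,-0.0006,0,0],
    [0.005,-0.0008,0,0],
  ],
)

```text
time: 5.93
ee_pos: [0.6033, -0.0645, 0.0293]
tcp_rot: [0.075, 0.997, 0.0, -0.0]
contact_force: [-2.5, -0.2, 1.1]
grip_width: 0.585
gripper_force: 1.0
```

arm_command(
  plan=[
    [0.001,-0.0002,0,0],
    [0.002,-0.0003,0,0],
    [0.002,-0.0003,0,0],
  ],
)

```text
time: 6.18
ee_pos: [0.6056, -0.0649, 0.0294]
tcp_rot: [0.075, 0.997, -0.0, 0.0]
contact_force: [-0.4, 0.1, 1.2]
grip_width: 0.586
gripper_force: 0.6
```

```bash
python3 look.py 0 0 c
```

```text
tool jig [-0.0498 -0.0006] 0.0 [-0.4  0.1  1.2]
scene collar ([array([ 0.0224, -0.0001]), array([0.0121, 0.0397]), np.float64(2.2923)], 67)
 plate ([array([ 0.0214, -0.0003]), array([0.0309, 0.1   ]), np.float64(1.3438)], 319)
side collar ([array([-0.0215, -0.0083]), array([0.0023, 0.0121]), np.float64(37.3424)], 6)
 plate ([array([-0.0237,  0.0117]), array([0.0704, 0.0317]), np.float64(89.3889)], 60)
```

View pics/c_scene.png

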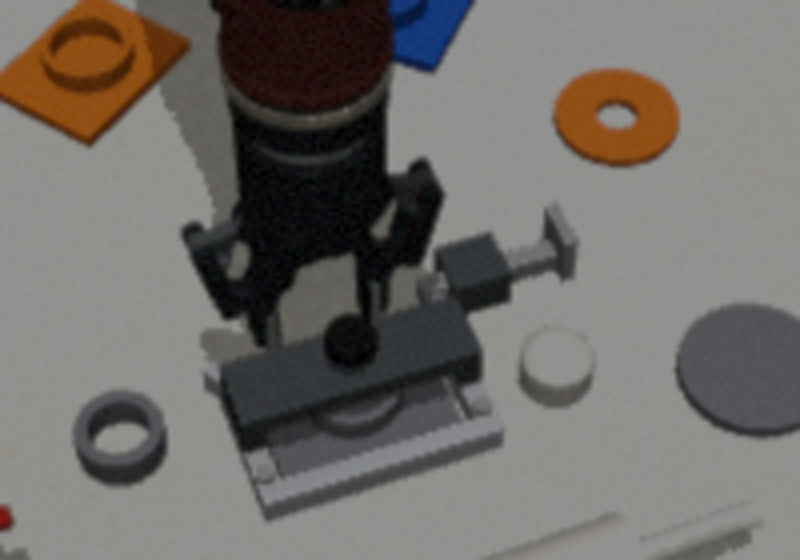

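The base is under the bridge with its front edge close to the stop (about (385,430)). I'll press on until the force rises.

arm_command(
  plan=[
    [0.001,-0.0001,0,0],
    [0.0015,-0.0002,0,0],
    [0.0015,-0.0002,0,0],
  ],
)

```text
time: 6.53
ee_pos: [0.6064, -0.065, 0.0292]
tcp_rot: [0.075, 0.997, 0.0, -0.001]
contact_force: [-4.6, 0.5, 2.0]
grip_width: 0.584
gripper_force: 2.3
```

arm_command(
  plan=[
    [0.001,-0.0001,0,0],
    [0.0015,-0.0002,0,0],
    [0.0015,-0.0002,0,0],
  ],
)

```text
time: 6.78
ee_pos: [0.6067, -0.065, 0.029]
tcp_rot: [0.075, 0.997, 0.0, -0.002]
contact_force: [-10.0, 1.1, 6.0]
grip_width: 0.587
gripper_force: 5.4
```

The fingers stopped at about 10 N, so the base is home. I back off, rise and look.

arm_command(
  plan=[
    [-0.005,0.0008,0,0],
    [-0.02,0.003,0,0],
    [-0.04,0.006,0,0],
    [-0.04,0.006,0.035,0],
    [-0.04,0.006,0.07,0],
    [-0.04,0.006,0.1,0],
    [-0.04,0.006,0.1,0],
  ],
)

```text
time: 7.37
ee_pos: [0.5726, -0.0602, 0.1356]
tcp_rot: [0.075, 0.997, -0.001, 0.005]
contact_force: [1.2, 0.7, -0.9]
grip_width: 0.589
gripper_force: 0.0
```

```bash
cat > fin.py <<'E'
from h import *
s,a=tool(); print(s["ee_pos"].round(4),s["contact_force"].round(1))
for n in ["scene","side","wrist"]:
    p=camera(n); P=cloud(p); z=P[...,2]; g=grey(p)
    J=np.einsum("ij,abj->abi",rot(-JA),P[...,:2]-JO)
    m=g&(abs(J[...,1])<.045)&(z>.006)&(z<.0135)
    f=m&(J[...,0]>.02)&(J[...,0]<.045); r=m&(J[...,0]<-.02)&(J[...,0]>-.06)
    q=lambda k:(k.sum(),np.percentile(J[k][:,0],[1,99]).round(4)) if k.sum()>20 else k.sum()
    print(n,"front",q(f),"rear",q(r))
    for sg in (1,-1):
        k=r&(J[...,1]*sg>.02); print("   side",sg,q(k))
    be=(abs(J[...,0]+.052)<.02)&(J[...,1]>.09)&(J[...,1]<.19)&(z>.025)&(z<.04)
    print("   boltplate",be.sum(), J[be].mean(0).round(4) if be.sum() else 0)
    for o in spotter.find_in(p,"roundel")[:1]+spotter.find_in(p,"disc")[:1]+spotter.find_in(p,"nut")[:1]: print("   ",w(p,o["at"],.01).round(3))
E
python3 fin.py
```

```text
[ 0.5726 -0.0602  0.1356] [ 1.2  0.7 -0.9]
scene front (np.int64(245), array([0.0206, 0.036 ])) rear 0
   side 1 0
   side -1 0
   boltplate 131 [-0.0501  0.1191]
    [0.744 0.124 0.01 ]
    [0.556 0.164 0.01 ]
    [ 0.611 -0.187  0.01 ]
side front 0 rear (np.int64(230), array([-0.0391, -0.0207]))
   side 1 (np.int64(68), array([-0.0388, -0.0209]))
   side -1 (np.int64(65), array([-0.0393, -0.0203]))
   boltplate 193 [-0.0519  0.1211]
    [0.547 0.178 0.01 ]
    [ 0.616 -0.185  0.01 ]
wrist front 0 rear (np.int64(2593), array([-0.0404, -0.0203]))
   side 1 (np.int64(696), array([-0.0405, -0.0203]))
   side -1 (np.int64(761), array([-0.0404, -0.0202]))
   boltplate 1792 [-0.0531  0.1186]
    [0.72  0.131 0.01 ]
    [0.549 0.128 0.01 ]
    [ 0.614 -0.185  0.01 ]
```

The rear edge is at -40.4 mm on both sides, so the base is home and square. Now the bolt.

arm_command(
  plan=[
    [0.008,0.022,0,0],
    [0.016,0.045,0,0],
    [0.024,0.067,0,0],
    [0.032,0.09,0,0],
    [0.04,0.112,0,0],
    [0.048,0.135,0,0],
    [0.055,0.157,0,0],
    [0.063,0.178,0,0],
    [0.063,0.178,-0.015,0],
    [0.063,0.178,-0.03,0],
  ],
  grip=0.0,
)

```text
time: 8.8
ee_pos: [0.6325, 0.1203, 0.0995]
tcp_rot: [0.074, 0.997, 0.0, 0.001]
contact_force: [-0.2, -0.7, 0.5]
grip_width: -0.003
gripper_force: 0.0
```

arm_command(
  plan=[
    [0,0,-0.02,0],
    [0,0,-0.04,0],
    [0,0,-0.055,0],
    [0,0,-0.055,0],
  ],
)

```text
time: 9.13
ee_pos: [0.6292, 0.1186, 0.0409]
tcp_rot: [0.075, 0.997, -0.0, -0.003]
contact_force: [-0.7, -0.2, 0.4]
grip_width: 0.001
gripper_force: 0.0
```

```bash
python3 - <<'E'
from h import *
s,a=tool(); print(s["ee_pos"],rot(-JA)@(s["ee_pos"][:2]-JO),s["contact_force"])
p=camera("side"); cv2.imwrite("pics/s2.png",cv2.resize(p["color"][150:330,150:390],(800,600),interpolation=cv2.INTER_CUBIC))
E
```

```text
[0.62915786 0.11855351 0.04089831] [-0.05418236  0.18430015] [-0.66487714 -0.19968784  0.36890326]
```

View pics/s2.png

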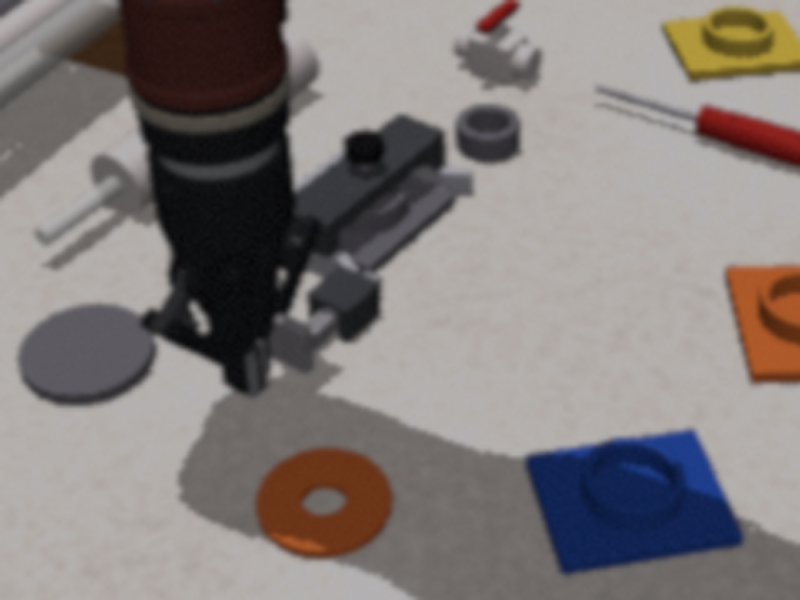

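The closed fingers stand just outside the push plate (about (295,345)) at its height. Next I push along the jig's -y.

arm_command(
  plan=[
    [-0.001,-0.0065,0,0],
    [-0.002,-0.013,0,0],
    [-0.003,-0.0195,0,0],
    [-0.004,-0.026,0,0],
    [-0.005,-0.0325,0,0],
    [-0.006,-0.039,0,0],
    [-0.0068,-0.045,0,0],
    [-0.0075,-0.0495,0,0],
    [-0.0075,-0.0495,0,0],
  ],
)

```text
time: 9.93
ee_pos: [0.6239, 0.068, 0.0443]
tcp_rot: [0.076, 0.997, -0.0, -0.0]
contact_force: [-0.3, -0.1, -0.8]
grip_width: -0.004
gripper_force: 0.0
```

arm_command(
  plan=[
    [-0.0005,-0.003,0,0],
    [-0.001,-0.006,0,0],
    [-0.001,-0.006,0,0],
  ],
)

```text
time: 10.18
ee_pos: [0.6228, 0.0629, 0.0442]
tcp_rot: [0.075, 0.997, -0.0, -0.0]
contact_force: [0.5, -0.1, 0.9]
grip_width: -0.001
gripper_force: 0.0
```

```bash
python3 - <<'E'
from h import *
s,a=tool(); print(rot(-JA)@(s["ee_pos"][:2]-JO))
for n in ["scene","side","wrist"]:
    p=camera(n);P=cloud(p);z=P[...,2];J=np.einsum("ij,abj->abi",rot(-JA),P[...,:2]-JO)
    be=(abs(J[...,0]+.052)<.02)&(J[...,1]>.11)&(J[...,1]<.19)&(z>.030)&(z<.038)&(p["color"].max(-1)>70)
    t=(abs(J[...,0]+.052)<.008)&(J[...,1]>-.02)&(J[...,1]<.073)&(z>.012)&(z<.021)
    print(n,be.sum(),np.percentile(J[be][:,1],[2,98]).round(4) if be.any() else 0,"tip",t.sum(),J[t][:,1].min().round(4) if t.any() else 0)
    if n=="scene": cv2.imwrite("pics/d.png",cv2.resize(p["color"][150:290,220:420],(800,560),interpolation=cv2.INTER_CUBIC))
E
```

```text
[-0.05205151  0.12827976]
scene 6 [0.1107 0.1153] tip 110 0.0267
side 7 [0.1109 0.1422] tip 77 0.0253
wrist 309 [0.1101 0.1343] tip 2411 0.026
```

View pics/d.png

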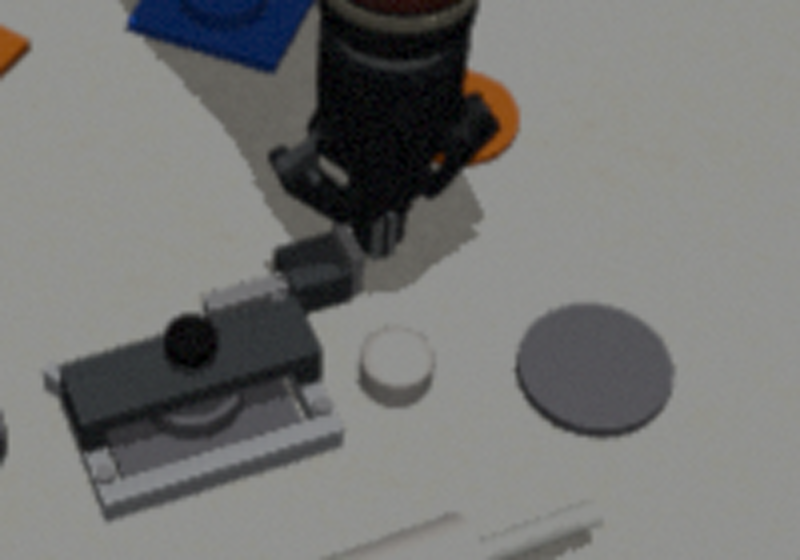

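The bolt bar is across the mouth (tip at about (210,300), jig y about 26, so roughly 38 of 40 mm in). I'll press to the hard stop.

arm_command(
  plan=[
    [-0.0002,-0.0015,0,0],
    [-0.0005,-0.003,0,0],
    [-0.0005,-0.003,0,0],
  ],
)

```text
time: 10.58
ee_pos: [0.6223, 0.0603, 0.0442]
tcp_rot: [0.075, 0.997, 0.0, -0.0]
contact_force: [-0.0, 2.0, -0.1]
grip_width: 0.004
gripper_force: 0.8
```

arm_command(
  plan=[
    [-0.0002,-0.001,0,0],
    [-0.0003,-0.002,0,0],
    [-0.0003,-0.002,0,0],
  ],
)

```text
time: 10.83
ee_pos: [0.6222, 0.06, 0.0442]
tcp_rot: [0.075, 0.997, 0.002, -0.0]
contact_force: [0.7, 10.1, -1.1]
grip_width: -0.004
gripper_force: 5.1
```

The bolt is at its hard stop (10 N). Retreat.

arm_command(
  plan=[
    [0.001,0.006,0,0],
    [0.003,0.02,0,0],
    [0.005,0.035,0,0],
    [0.005,0.035,0.03,0],
    [0.005,0.035,0.06,0],
    [0.005,0.035,0.1,0],
    [0.005,0.035,0.12,0],
    [0.005,0.035,0.12,0],
  ],
)

```text
time: 11.5
ee_pos: [0.6302, 0.0946, 0.1699]
tcp_rot: [0.075, 0.997, 0.0, 0.004]
contact_force: [0.9, -0.4, -0.5]
grip_width: -0.003
gripper_force: 0.0
```

```bash
python3 - <<'E'
from h import *
for n in ["scene","side","wrist"]:
    p=camera(n);P=cloud(p);z=P[...,2];J=np.einsum("ij,abj->abi",rot(-JA),P[...,:2]-JO)
    t=(abs(J[...,0]+.052)<.008)&(J[...,1]>-.02)&(J[...,1]<.073)&(z>.012)&(z<.021)
    f=grey(p)&(abs(J[...,1])<.045)&(z>.006)&(z<.0135)&(J[...,0]>-.044)&(J[...,0]<-.02)
    print(n,"tip",J[t][:,1].min().round(4) if t.any() else 0,"rear",np.percentile(J[f&(J[...,1]<.01)][:,0],1).round(4) if f.sum()>30 else 0)
print(manip.sense()["contact_force"])
E
```

```text
scene tip 0.0241 rear 0
side tip 0.0242 rear -0.0391
wrist tip 0.0237 rear -0.0401
[-0.3106301   0.17016544  0.20092339]
```

```bash
python3 -c "
from h import *
print(order.job_done())"
```

```text
the job is handed in; nothing more can be done
None
```

The base is home against the stop (rear edge measured at about -40 mm) and the bolt is fully in (tip at about 24 mm); the arm is clear of everything and the job is handed in, though no verdict was returned.

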